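Close the swing clamp on a bracket in the repair fixture

ROBOT

A 6-joint arm with a two-finger parallel gripper is mounted at the origin on the work surface. World frame = base frame: x ahead of the robot, y to its left, z up, the work surface at z = 0. Lengths are in m, angles in rad, forces in N, time in s.
With the tool pointing down it reaches from about 0.35 to 0.975 m from the base axis. Payload 4.9 kg.
Tool frame: the origin (TCP) lies between the finger pads; the fingertips stand 19 mm ahead of it and the grasp point (between the pads) is the TCP; x points along the fingers, y is the direction in which the jaws open and shut, and the axes are right-handed (so a half turn about x gives the same grasp; the last joint's range is limited). The gripper opens to 85 mm and grips with 20 to 120 N. Pads are 22 mm wide; open, the fingers measure 114 mm over their backs; the gripper's body (76 mm by 85 mm) begins 54 mm behind the grasp point. The pads swing forward as they close: fully open they stand 13 mm farther back than shut.
Start: joints at [1.177, 0.053, 1.613, -0, 1.476, -0.119], TCP at [0.17, 0.602, 0.25] pointing down, gripper open.
Joint ranges: [-3.01, 3.01], [-1.01, 2.22], [0.06, 2.58], [-1.02, 4.17], [0.09, 2.62], [-3.14, 3.14]. Speed limits (rad/s): [2.57, 2.57, 3.14, 3.14, 3.14, 3.14].

INTERFACE

Orientations are given as a rotation vector (axis times angle).
In Python, from workcell import bot gives the robot as it stands.
- The arm moves only by the tool servo_tool, never from a script. Its argument "rows" is a list of rows, each a list of 3 entries, a list of its own where there are three numbers: the shift along the tool's x, y, z in mm, then the turn about the tool's x in rad, then the finger opening in mm, from 0 to 85.4. A call has 1 to 5 rows; each row shifts and turns the pose as measured when the row begins, along the tool's axes as they then stand; what a row does not reach is not made up. A row lasts 1/10 s, in which the tool goes at most 50 mm and 8.59 degrees, less where a joint would pass 70% of its speed; a pose out of reach is approached as far as the arm can. A call with a gripper value outside its range is refused whole. The fingers move at their own pace and stop on an object; "force" is the grip in N (left out, the last holds). Time passes only in rows, so rows that do not move let the fingers close. It gives the time, the measured TCP pose, the force and the opening at its end, in the units of the state.
- bot.get_obs(): the state, without advancing time (a new reading comes with each control period).
- bot.get_image(name): name is "scene" or "side" or "wrist"; returns the picture (400x640x3 uint8, red, green, blue); there is no depth.
- bot.camera_model(name): a dict with "mtx" (3x3 intrinsics, pixels), "R" (3x3) and "t" (3): a world point X has camera coordinates R X + t. Camera axes: x right, y down, z forward; pixel columns grow to the right and rows downward; lengths in m; the calibration is good to about 2 mm. A picture is of the moment at which its call begins: read the wrist's pose just before it. camera_model takes no time and is no camera call; for the wrist camera it gives the pose at the moment of the call.
- bot.finish_job(): hands the job in, once; it reports no verdict.
The state is a dict: "t": time; "joint_positions": joint angles; "dq": joint speeds; "tau": joint torques, N m; "eef_pos": TCP position; "eef_rot": TCP orientation; "force": force on the tool from outside, world axes, zero at the start; "moment": the same for the moment, N m; "finger_gap": finger opening in m.
Only numpy, scipy, OpenCV 4.12 (cv2) and the standard library are available. Lean on these libraries where they do the work, as an engineer would, in place of code of your own. Each camera call takes 0.05 s, during which the arm holds its last target. There are 200 camera calls.

TASK

Clamp the flanged bracket in its fixture: with a finger, push the swing strap round until it lies over the bracket, right up against its stop pin, and only then push the raised cam lever all the way down so that the foot presses on the bracket. Do not shift, tip or lift the bracket, leave the other things on the bench where they are, and finish with the robot clear of everything.

Things in the scene. Friction and masses are not known exactly. Their poses are not given: they have to be found in the camera images.
- fixture: dark steel base plate fixed to the bench, 220 (own x) x 280 (own y) x 20 mm, turned by up to 0.35 rad. Origin on the bench surface; the plate spans own y -130 to +150 mm. Its own z is up. It carries a pivot post, the swing strap with its cam lever, a stop pin (16 mm thick, its top 75 mm above the bench, at own x 21.5, y -16 mm) and three short locating pins (tops at most 34 mm above the bench) beside the bracket
- strap_pivot (a point): point on the strap's vertical swing axis, level with the strap's top face, 76 mm above the bench; fixture's own (0, -70, 76) mm
- strap (a joint): swing angle of the steel strap about its vertical axis, rad. 0 = closed, against the stop: the strap points along the fixture's own +y, over the bracket. Positive = swung open, anticlockwise seen from above (towards the fixture's own -x); starts at 1.0 to 1.7, range 0 to 1.9. Closing it takes about 2 to 3 N near the strap's end; it stays where it is left and does not spring back
- strap_push (a point): point on the middle of the strap's top face, 115 mm from the swing axis, near its free end. The strap is a straight bar 26 mm wide with a rounded end 133 mm from the axis, its top face 76 mm and its underside 56 mm above the bench, with plain upright sides; the round boss on the post has 24 mm radius
- lever_pivot (a point): centre of the cam lever's horizontal hinge, on the swing axis, 93 mm above the bench. The hinge lies across the strap between two upright ears of the strap (34 mm overall across, tops 103 mm above the bench) and turns with the strap
- lever (a joint): angle of the cam lever above level, rad. 0 = fully down: level, pointing straight away from the strap's free end (along the fixture's own -y when the strap is closed). It starts raised at 0.85 to 1.15, leaning that same way; range 0 to 1.3. Pushing it down takes about 3 to 5 N at its end; it stays where it is left
- lever_pad (a point): middle of the upper face of the lever's paddle, 100 mm along the lever from its hinge and 6 mm off the lever's centre line. The paddle is black, 30 mm wide, 40 mm long (80 to 120 mm from the hinge) and 12 mm thick; the bar between it and the hinge is 14 mm wide and 10 mm thick. When down, the paddle's upper face is 99 mm above the bench and nothing of the fixture lies under its end
- clamp_foot: round black foot, 20 mm across, under the strap 105 mm from the swing axis; origin in the centre of its underside. The cam lowers it 5 mm per rad as the lever goes down; with the lever raised it clears the bracket's flange by about 4 to 5 mm, with strap closed and lever down it presses on it
- bracket: loose steel bracket, 0.7 kg, lying on the fixture plate between pins: flat flange 80 x 75 x 13.5 mm (its top 33.5 mm above the bench) with an upright tubular boss 28 mm across and 16 mm tall (its top 49.5 mm above the bench) at its own (-24, 22) mm; the strap passes 6 mm above it. Origin in the centre of its underside
- bushing: brass bushing standing on the fixture plate, 34 mm across, 32 mm tall; origin at the centre of its underside
- bolt_a: hexagon bolt standing on its head on the fixture plate, 21 mm across, 40 mm tall; origin under its head
- bolt_b: an equal bolt standing on the bench; origin under its head
- spray_can: spray can, 60 mm across, 170 mm tall, standing on the bench; origin at the centre of its underside
- wrench: wrench, 200 mm long, lying on the bench along its own x
- hammer: hammer, 280 mm long, lying on the bench along its own x, handle towards its own -x
- hub: flanged hub, 76 mm across, 45 mm tall, on the bench; origin at the centre of its underside
Not all that is in view belongs to the job. Of the things shaped like the bracket, the steel one is meant.

How it is judged:
On the way, in this order (a step that is already met when the one before it is completed fails the run):
1. strap swung over the bracket against its stop, with the lever still raised (value of joint strap below 0.08 rad and value of joint lever above 0.6 rad), for 0.2 s.
2. cam lever pushed fully down with the strap still against its stop (value of joint each of strap, lever below 0.08 rad), for 0.2 s.
At the end, for the whole second after the job is handed in: The strap is within 0.08 rad of its stop, the lever within 0.08 rad of fully down, the foot presses on the bracket with more than 3 N, and the bracket lies flat and still within 10 mm of where it was (all of step 2 and contact force between clamp_foot and bracket above 3 N and distance of bracket from where it was at the start of the episode below 0.01 m and linear speed of bracket below 0.01 m/s and angle between bracket's own z axis and vertical below 0.05 rad); the robot touches nothing.
It fails at once if the lever is pushed down before the strap is over the bracket (value of joint strap above 0.2 rad and value of joint lever below 0.5 rad).
It fails at once if the bracket is shifted by more than 10 mm, tipped or lifted (distance of bracket from where it was at the start of the episode above 0.01 m or angle between bracket's own z axis and vertical above 0.15 rad).
It fails at once if another thing on the bench is moved by more than 20 mm or knocked over (distance of any of bushing, bolt_a, bolt_b, spray_can, wrench, hammer, hub from where it was at the start of the episode above 0.02 m or angle between any of bushing, bolt_a, bolt_b, spray_can, hub's own z axis and vertical above 0.4 rad).
It also fails if it takes over 51 s, if anything falls off the work surface, if the arm or the gripper's body presses on something with over 40 N, if the wrist force passes 120 N, or if a joint passes its speed limit or range.

## Working session

There is one attempt and no reset: what is moved stays moved. The work goes in short steps, Python scripts to look and compute and a tool call to move; the robot and the scene stay as the last step left them, time stands still between calls to the robot, and variables do not carry over. Pictures are saved under pics/ and viewed, about 8 in all and at most 12, crops included, and the job is handed in when it is done.

Besides the shell and the picture viewer there is one more tool, called after "Request:" as name([rows], argument=value, ...), one row to a line, values as JSON. servo_tool: Moves the arm, as the interface text tells. Its arguments: {"type":"object","properties":{"rows":{"type":"array","items":{"type":"array"}},"force":{"type":"number"}},"required":["rows"]}

```bash
mkdir -p pics; python3 - <<'E'
from workcell import bot
import cv2,numpy as np
print(bot.get_obs())
for n in ("scene","side","wrist"):
    m=bot.camera_model(n); im=bot.get_image(n)
    cv2.imwrite(f"pics/{n}0.png",im[:,:,::-1])
    print(n,np.round(m["mtx"],1).tolist(),"C",np.round(-m["R"].T@m["t"],3),np.round(m["R"],3).tolist())
E
```

```text
{'t': 0.0, 'joint_positions': array([ 1.17694070e+00,  5.33498382e-02,  1.61428529e+00,  2.95928952e-05,
        1.47595893e+00, -1.18957346e-01]), 'dq': array([-0.00091853, -0.00100929,  0.00039069,  0.00036645,  0.0008059 ,
        0.00012893]), 'tau': array([-5.88244693e-04, -3.93664885e+01, -3.70183897e+01, -3.76326102e-05,
        6.84011189e-03,  6.00540076e-06]), 'eef_pos': array([0.16940217, 0.60101311, 0.24907251]), 'eef_rot': array([ 0.21428113,  1.56054003, -0.21731847]), 'force': array([ 0.12014146, -0.12595382, -0.44035652]), 'moment': array([ 0.01127685,  0.00529292, -0.01714806]), 'finger_gap': 0.08542527792337444}
scene [[496.7, 0.0, 316.3], [0.0, 496.7, 207.6], [0.0, 0.0, 1.0]] C [ 1.21  -0.331  0.992] [[0.495, 0.869, 0.017], [0.679, -0.375, -0.631], [-0.542, 0.324, -0.775]]
side [[375.8, 0.0, 322.1], [0.0, 375.8, 204.4], [0.0, 0.0, 1.0]] C [0.539 0.596 0.591] [[-0.999, -0.039, 0.011], [-0.035, 0.681, -0.731], [0.021, -0.731, -0.682]]
wrist [[330.0, 0.0, 324.4], [0.0, 330.0, 202.2], [0.0, 0.0, 1.0]] C [0.104 0.621 0.371] [[0.271, 0.963, -0.001], [0.928, -0.261, 0.265], [0.255, -0.073, -0.964]]
```

View pics/scene0.png

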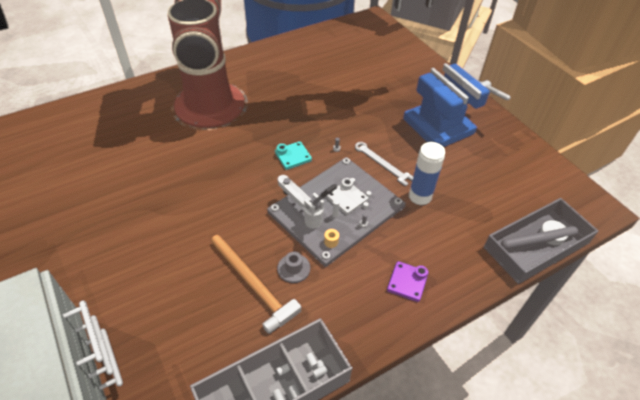

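View pics/side0.png

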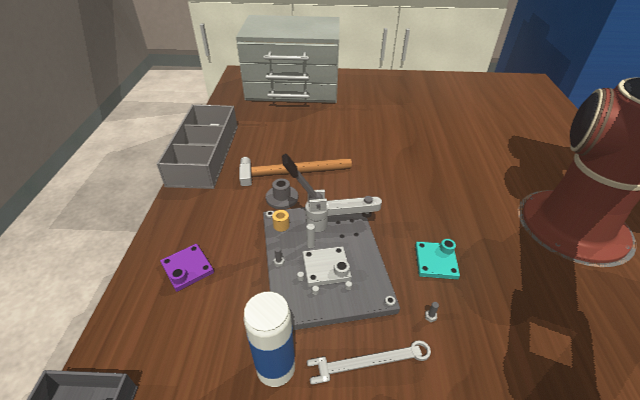

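The scene view shows the fixture at about (335,210). The side view shows the plate with corners near (265,212), (366,208), (398,305) and (297,325), the strap open to the right with its end at (380,203), and the lever paddle at (290,165). I'll zoom in to get precise pixels.

```bash
cat >h.py <<'E'
import numpy as np, cv2
from workcell import bot
def ray(n,u,v,z,m=None):
    m=m or bot.camera_model(n); C=-m["R"].T@m["t"]
    d=m["R"].T@np.linalg.inv(m["mtx"])@[u,v,1.]
    return C+d*(z-C[2])/d[2]
def proj(n,X):
    m=bot.camera_model(n); p=m["mtx"]@(m["R"]@np.asarray(X,float)+m["t"]); return p[:2]/p[2]
E
python3 - <<'E'
from h import *
im=cv2.imread("pics/side0.png")
cv2.imwrite("pics/side0c.png",cv2.resize(im[145:345,240:440],(800,600)[:0] or (600,600),interpolation=cv2.INTER_CUBIC))
g=cv2.cvtColor(im,cv2.COLOR_BGR2HSV)
# dark grey plate mask: low saturation
for (u,v) in [(265,212),(366,208),(398,305),(297,325)]: print(ray("side",u,v,.02).round(3))
m=((g[...,1]<60)).astype(np.uint8); m[:, :250]=0; m[:,410:]=0; m[:195]=0; m[335:]=0
m=cv2.morphologyEx(m,cv2.MORPH_OPEN,np.ones((5,5)))
c=max(cv2.findContours(m,0,2)[0],key=cv2.contourArea)
print(cv2.contourArea(c),cv2.approxPolyDP(cv2.convexHull(c),4,True)[:,0].tolist())
E
```

```text
[0.68  0.015 0.02 ]
[ 0.46  -0.008  0.02 ]
[0.415 0.234 0.02 ]
[0.587 0.279 0.02 ]
14498.0 [[378, 197], [397, 313], [290, 334], [250, 334], [264, 212], [308, 195]]
```

View pics/side0c.png

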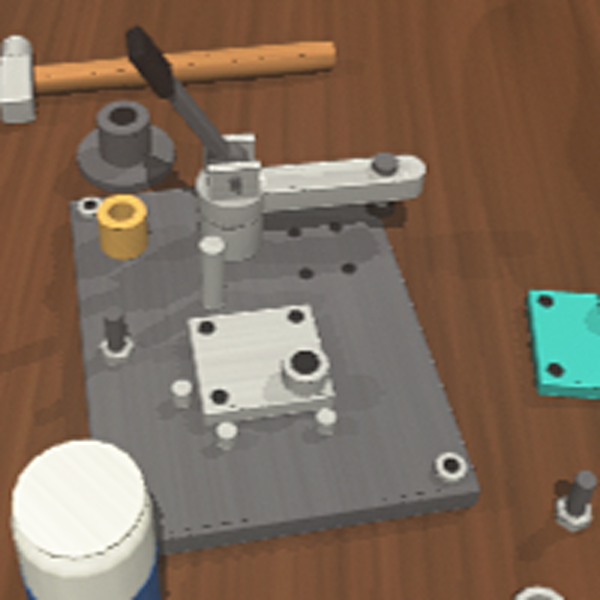

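```bash
cat >>h.py <<'E'
def P(cu,cv,z): return ray("side",cu/3+240-.33,cv/3+145-.33,z)
def fit(own,W):
    own=np.array(own,float)/1000; W=np.array(W)[:,:2]
    a=own-own.mean(0); b=W-W.mean(0)
    th=np.arctan2((a[:,0]*b[:,1]-a[:,1]*b[:,0]).sum(),(a*b).sum())
    R=np.array([[np.cos(th),-np.sin(th)],[np.sin(th),np.cos(th)]]); t=W.mean(0)-R@own.mean(0)
    return th,R,t,(own@R.T+t-W)*1000
E
python3 - <<'E'
from h import *
W=[P(74,200,.02),P(478,492,.02),P(212,243,.075)]
th,R,t,e=fit([(110,-130),(-110,150),(21.5,-16)],W)
print(th,t,e.round(1))
F=lambda x,y: R@[x/1e3,y/1e3]+t
piv=F(0,-70); print("pivot",piv)
e=P(424,175,.076);print("strap end",e,np.linalg.norm(e[:2]-piv))
b=P(384,163,.076+.008); d=b[:2]-piv; print("bolt",b,np.linalg.norm(d))
q=e[:2]-piv; phi=np.arctan2(q[1],q[0]); print("strap", phi-th-np.pi/2, np.arctan2(d[1],d[0])-th-np.pi/2)
fx=np.array([R[0,0],R[1,0]])
s=e[:2]-piv; s/=np.linalg.norm(s)
for a in (.85,.95,1.05,1.15):
    p=np.r_[piv-s*.12*np.cos(a),.093+.12*np.sin(a)]; print(a,((proj("side",p)-[240,145])*3+1).round(), "lever end")
for n,u,v,z in (("bushing",124,207,.052),("bolta",116,320,.06),("boss",304,365,.0495)):
    p=P(u,v,z); print(n,p.round(3),(R.T@(p[:2]-t)*1000).round())
for o in ((0,-70,76),(110,150,20),(-110,-130,20),(21.5,-16,75)):
    p=np.r_[F(*o[:2]),o[2]/1e3]; print(o,p.round(3),"side",proj("side",p).round(1),"scene",proj("scene",p).round(1))
# can
print("can", P(80,495,.17).round(3))
im=cv2.imread("pics/scene0.png"); cv2.imwrite("pics/scene0c.png",cv2.resize(im[130:290,250:450],(800,640)[:1]+(600,) if 0 else (750,600),interpolation=cv2.INTER_CUBIC))
E
```

```text
0.1988873197198662 [0.55026058 0.11678708] [[ 2.2 -2.4]
 [-1.7  1.1]
 [-0.6  1.3]]
pivot [0.56409109 0.04816699]
strap end [0.43632378 0.03481016 0.076     ] 0.12846357523483212
bolt [0.46388152 0.03300141 0.084     ] 0.10135064428219043
strap -4.807114395225904 -4.761077482718182
0.85 [102.  56.] lever end
0.95 [117.  46.] lever end
1.05 [133.  36.] lever end
1.15 [151.  28.] lever end
bushing [0.639 0.051 0.052] [ 74. -82.]
bolta [0.63  0.157 0.06 ] [87. 24.]
boss [0.516 0.178 0.049] [-22.  67.]
(0, -70, 76) [0.564 0.048 0.076] side [317.5 205.3] scene [313.4 206.6]
(110, 150, 20) [0.628 0.286 0.02 ] side [271.5 327.4] scene [406.4 202.8]
(-110, -130, 20) [ 0.468 -0.032  0.02 ] side [361.7 200.5] scene [266.6 206.8]
(21.5, -16, 75) [0.574 0.105 0.075] side [310.6 226.2] scene [336.2 200.9]
can [0.615 0.343 0.17 ]
```

View pics/scene0c.png

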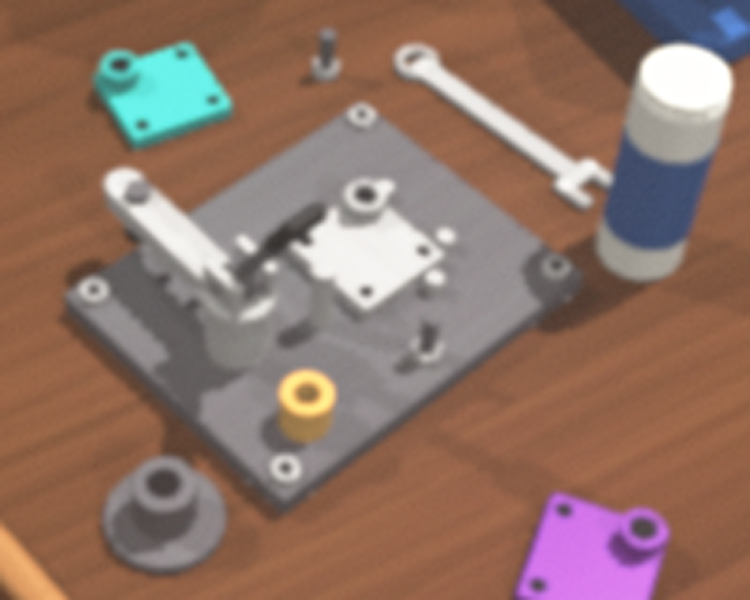

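The strap is at about 1.50 rad, the lever about 1.05, and the fit residuals about 2 mm. The bracket boss comes out at own (-22,67), so everything agrees. Next I'll express the tool axes in the fixture frame and plan the push.

```bash
cat >>h.py <<'E'
from scipy.spatial.transform import Rotation as Ro
TH=0.1989; T0=np.array([.5503,.1168]); RF=np.array([[np.cos(TH),-np.sin(TH)],[np.sin(TH),np.cos(TH)]])
def st():
    o=bot.get_obs(); A=Ro.from_rotvec(o["eef_rot"]).as_matrix()
    own=RF.T@(o["eef_pos"][:2]-T0)*1e3
    ya=np.arctan2(A[1,1],A[0,1])-TH-np.pi/2
    print("t",o["t"],"own",own.round(1),"z",(o["eef_pos"][2]*1e3).round(1),"toolx",A[:,0].round(3),"yaw of tool y from own y",ya.round(3),"F own",(RF.T@o["force"][:2]).round(1),o["force"][2].round(1),"q6",o["joint_positions"].round(2)[-1])
    return o,A
def shift(ox,oy,z):
    o,A=st(); w=np.r_[RF@[ox/1e3,oy/1e3]+T0,z/1e3]; print("tool shift",(A.T@(w-o["eef_pos"])*1e3).round(1), "world",w.round(3))
E
python3 - <<'E'
from h import *
o,A=st(); print(A.round(3))
# behind strap: strap angle 1.5 -> own dir (-sin,cos)
for r,d in ((108,48),(108,30)):
    a=1.5; s=np.array([-np.sin(a),np.cos(a)]); tg=np.array([np.cos(a),np.sin(a)])
    p=np.array([0,-70])+r*s-d*tg; print(p); shift(*p,250)
E
```

```text
t 0.15 own [-277.7  550. ] z 249.4 toolx [-0.001 -0.001 -1.   ] yaw of tool y from own y -0.474 F own [ 0.1 -0.5] -0.9 q6 -0.12
[[-0.001  0.271  0.962]
 [-0.001  0.962 -0.271]
 [-1.    -0.002 -0.   ]]
[-111.12484423 -110.24014158]
t 0.15 own [-277.7  550. ] z 249.4 toolx [-0.001 -0.001 -1.   ] yaw of tool y from own y -0.474 F own [ 0.1 -0.5] -0.9 q6 -0.12
tool shift [ 1.000e-01 -5.116e+02  4.494e+02] world [ 0.463 -0.013  0.25 ]
[-109.8515746   -92.28523182]
t 0.15 own [-277.7  550. ] z 249.4 toolx [-0.001 -0.001 -1.   ] yaw of tool y from own y -0.474 F own [ 0.1 -0.5] -0.9 q6 -0.12
tool shift [ 1.000e-01 -4.950e+02  4.424e+02] world [0.461 0.005 0.25 ]
```

Request:
servo_tool([
  [[0, -20, 0], -0.095, 0],
  [[0, -40, 0], -0.095, 0],
  [[0, -45, 0], -0.095, 0],
  [[0, -45, 0], -0.095, 0],
  [[0, -45, 0], -0.095, 0],
], force=60)

```text
t: 0.65
eef_pos: [0.1584, 0.4046, 0.2465]
eef_rot: [-0.179, 1.567, 0.171]
force: [1.0, -0.5, 1.1]
finger_gap: 0.0124
```

```bash
python3 -c "
from h import *
shift(-111,-110,250)"
```

```text
t 0.65 own [-327.3  359.6] z 246.5 toolx [-0.003 -0.005 -1.   ] yaw of tool y from own y 0.024 F own [ 0.9 -0.7] 1.1 q6 -0.77
tool shift [  -1.9 -474.7  204.8] world [ 0.463 -0.013  0.25 ]
```

Request:
servo_tool([
  [[-1, -20, 45], 0.024, 0],
  [[0, -20, 45], 0, 0],
  [[0, -35, 35], 0, 0],
  [[0, -35, 35], 0, 0],
  [[0, -45, 20], 0, 0],
])

```text
t: 1.15
eef_pos: [0.3651, 0.2832, 0.2454]
eef_rot: [-0.166, 1.567, 0.162]
force: [0.4, -0.2, 0.4]
finger_gap: -0.0
```

```bash
python3 -c "
from h import *
shift(-111,-110,250)"
```

```text
t 1.15 own [-148.6  199.7] z 245.4 toolx [-0.002 -0.003 -1.   ] yaw of tool y from own y 0.01 F own [ 0.4 -0.2] 0.4 q6 -1.28
tool shift [  -3.9 -310.    34.6] world [ 0.463 -0.013  0.25 ]
```

Request:
servo_tool([
  [[-1, -45, 5], 0, 0],
  [[-1, -45, 5], 0, 0],
  [[-1, -45, 5], 0, 0],
  [[0, -45, 5], 0, 0],
  [[0, -45, 5], 0, 0],
])

```text
t: 1.65
eef_pos: [0.4385, 0.059, 0.2481]
eef_rot: [-0.166, 1.566, 0.161]
force: [1.6, -0.1, -0.6]
finger_gap: -0.0001
```

Request:
servo_tool([
  [[0, -45, 5], 0, 0],
  [[0, -40, 5], 0, 0],
  [[0, -10, 0], 0, 0],
])

```text
t: 1.95
eef_pos: [0.4684, -0.0393, 0.2479]
eef_rot: [-0.162, 1.566, 0.156]
force: [-0.5, 1.3, 0.1]
finger_gap: -0.0001
```

```bash
python3 -c "
from h import *
shift(-108,-112,81)"
```

```text
t 1.95 own [-111.1 -136.8] z 247.9 toolx [-0.001 -0.004 -1.   ] yaw of tool y from own y 0.004 F own [-0.3  1.4] 0.1 q6 -2.01
tool shift [166.8  25.4   3.5] world [ 0.467 -0.014  0.081]
```

Request:
servo_tool([
  [[30, 15, 3], 0, 0],
  [[45, 3, 0], 0, 0],
  [[45, 0, 0], 0, 0],
  [[35, 0, 0], 0, 0],
  [[8, 0, 0], 0, 0],
])

```text
t: 2.45
eef_pos: [0.4698, -0.0222, 0.0831]
eef_rot: [-0.159, 1.56, 0.152]
force: [-0.5, 0.2, 0.3]
finger_gap: 0.0003
```

```bash
python3 - <<'E'
from h import *
shift(-108,-100,81)
im=bot.get_image("side"); cv2.imwrite("pics/side1.png",cv2.resize(im[60:260,220:480,::-1],(780,600),interpolation=cv2.INTER_CUBIC))
E
```

```text
t 2.45 own [-106.4 -120.4] z 83.1 toolx [ 0.006 -0.004 -1.   ] yaw of tool y from own y -0.001 F own [-0.5  0.3] 0.3 q6 -1.97
tool shift [ 1.9 20.4 -1.6] world [ 0.464 -0.003  0.081]
```

View pics/side1.png

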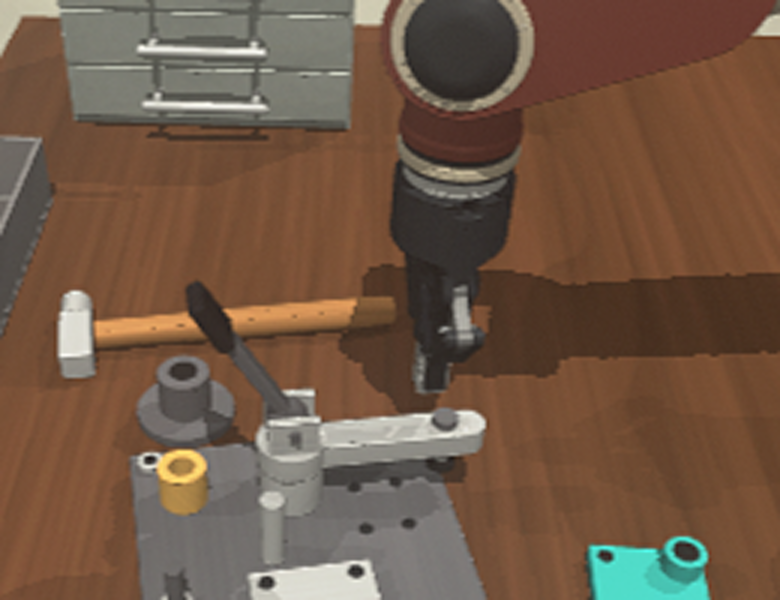

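The finger is down behind the strap (tips at about (430,390) in the crop), clear on all sides. Now I'll push along the arc.

Request:
servo_tool([
  [[2, 12, -1], 0, 0],
  [[0, 12, -1], 0, 0],
  [[0, 12, -1], 0, 0],
  [[0, 12, -1], 0, 0],
  [[0, 12, 0], 0, 0],
])

```text
t: 3.0
eef_pos: [0.4586, 0.0387, 0.089]
eef_rot: [-0.164, 1.546, 0.147]
force: [0.4, -1.6, -2.2]
finger_gap: 0.0002
```

```bash
python3 -c "
from h import *
shift(-102,-25,81)"
```

```text
t 3.0 own [-105.4  -58.4] z 89.0 toolx [ 0.02  -0.009 -1.   ] yaw of tool y from own y -0.001 F own [ 0.  -1.6] -2.2 q6 -1.84
tool shift [ 7.6 33.5  3.2] world [0.455 0.072 0.081]
```

The tip has risen to about 70 mm, so I'll lower it while pushing.

Request:
servo_tool([
  [[6, 3, 0], 0, 0],
  [[5, 5, 0], 0, 0],
  [[3, 8, 1], 0, 0],
])

```text
t: 3.3
eef_pos: [0.4607, 0.0576, 0.088]
eef_rot: [-0.167, 1.541, 0.149]
force: [-0.0, -2.7, 4.0]
finger_gap: -0.0
```

```bash
python3 -c "
from h import *
shift(-102,-25,81)"
```

```text
t 3.3 own [-99.5 -40.4] z 88.0 toolx [ 0.025 -0.009 -1.   ] yaw of tool y from own y 0.003 F own [-0.6 -2.6] 4.0 q6 -1.8
tool shift [ 6.8 15.5 -2.6] world [0.455 0.072 0.081]
```

```bash
python3 - <<'E'
from h import *
st()
im=bot.get_image("side"); cv2.imwrite("pics/side2.png",cv2.resize(im[80:280,260:460,::-1],(600,600),interpolation=cv2.INTER_CUBIC))
E
```

```text
t 3.3 own [-99.5 -40.4] z 88.0 toolx [ 0.025 -0.009 -1.   ] yaw of tool y from own y 0.003 F own [-0.6 -2.6] 4.0 q6 -1.8
```

View pics/side2.png

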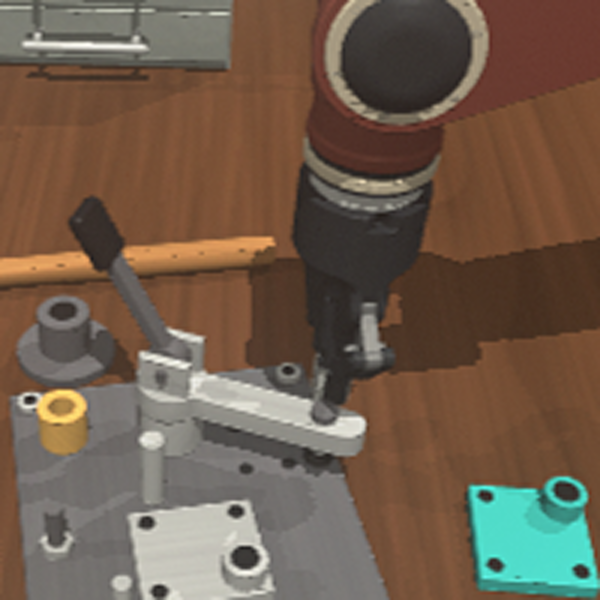

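```bash
python3 - <<'E'
from h import *
for u,v,z in ((325,408,.084),(366,425,.076)):
    p=ray("side",u/3+260-.33,v/3+80-.33,z); q=RF.T@(p[:2]-T0)*1e3-[0,-70]; print(q,np.hypot(*q),np.arctan2(-q[0],q[1]))
# expected pixel of fingertip centre if tip at z=69
o,A=st(); p=o["eef_pos"]+A[:,0]*.019; print(((proj("side",p)-[260,80])*3+1).round())
E
```

```text
[-90.13021796  51.39351591] 103.75331160012729 1.052566259713909
[-115.04993883   62.59266873] 130.97454181455913 1.0725344082845747
t 3.35 own [-99.  -39.4] z 87.8 toolx [ 0.027 -0.008 -1.   ] yaw of tool y from own y 0.003 F own [-2.9 -0.1] 12.6 q6 -1.8
[327. 401.]
```

```bash
python3 - <<'E'
from h import *
st()
im=bot.get_image("side"); a=cv2.resize(im[180:240,330:390,::-1],(400,400),interpolation=cv2.INTER_CUBIC)
w=bot.get_image("wrist"); b=cv2.resize(w[100:400,150:450,::-1],(400,400))
cv2.imwrite("pics/c3.png",np.hstack([a,b])); st()
E
```

```text
t 3.35 own [-99.  -39.4] z 87.8 toolx [ 0.027 -0.008 -1.   ] yaw of tool y from own y 0.003 F own [-2.9 -0.1] 12.6 q6 -1.8
t 3.45 own [-99.  -39.6] z 87.7 toolx [ 0.026 -0.007 -1.   ] yaw of tool y from own y 0.003 F own [-3.8  1.8] 13.0 q6 -1.8
```

View pics/c3.png

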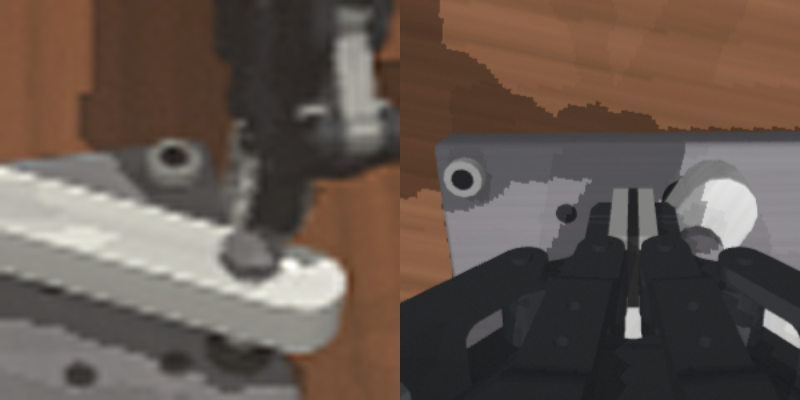

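The 13 N upward force fits the wide shoulder of the right finger resting on the strap's bolt head (the bolt touches the finger at about (690,240) in the wrist view). The strap is at about 1.06 rad. I'll back off, turn the tool so its narrow flat side faces the strap, and go on.

Request:
servo_tool([
  [[-4, -12, -4], 0, 0],
  [[0, -14, -8], -0.1, 0],
  [[0, -4, 0], -0.145, 0],
  [[0, 0, 0], -0.145, 0],
  [[0, 0, 0], -0.145, 0],
])

```text
t: 3.95
eef_pos: [0.4563, 0.0286, 0.0947]
eef_rot: [-0.603, 1.46, 0.58]
force: [-0.0, -0.6, 0.7]
finger_gap: -0.0001
```

Request:
servo_tool([
  [[0, 0, 0], -0.145, 0],
  [[0, 0, 0], -0.145, 0],
  [[0, 0, 0], -0.1, 0],
  [[0, 0, 0], 0, 0],
])

```text
t: 4.35
eef_pos: [0.4555, 0.0297, 0.095]
eef_rot: [-0.915, 1.348, 0.888]
force: [-0.9, 0.4, 0.3]
finger_gap: 0.0002
```

```bash
cat >>h.py <<'E'
def tgt(a,r,d,z):
    s=np.array([-np.sin(a),np.cos(a)]); tg=np.array([np.cos(a),np.sin(a)])
    p=np.array([0,-70])+r*s-d*tg; print(a,p.round(1)); shift(*p,z)
E
python3 -c "
from h import *
tgt(1.06,114,40,82);tgt(.8,114,25,82)
o,A=st();print(A.round(3))"
```

```text
1.06 [-119.   -49.2]
t 4.35 own [-110.1  -66.6] z 95.0 toolx [ 0.031  0.    -1.   ] yaw of tool y from own y 0.966 F own [-0.8  0.6] 0.3 q6 -2.84
tool shift [12.6 17.6  9.2] world [0.443 0.045 0.082]
0.8 [-99.2  -8.5]
t 4.35 own [-110.1  -66.6] z 95.0 toolx [ 0.031  0.    -1.   ] yaw of tool y from own y 0.966 F own [-0.8  0.6] 0.3 q6 -2.84
tool shift [13.  24.4 53.9] world [0.455 0.089 0.082]
t 4.35 own [-110.1  -66.6] z 95.0 toolx [ 0.031  0.    -1.   ] yaw of tool y from own y 0.966 F own [-0.8  0.6] 0.3 q6 -2.84
[[ 0.031 -0.918  0.395]
 [ 0.     0.395  0.919]
 [-1.    -0.028  0.013]]
```

Request:
servo_tool([
  [[6, 14, 0], 0, 0],
  [[6, 5, 3], 0, 0],
  [[0, 0, 10], 0, 0],
  [[1, 0, 10], 0, 0],
  [[1, 0, 8], 0.05, 0],
])

```text
t: 4.85
eef_pos: [0.4515, 0.0676, 0.0809]
eef_rot: [-0.869, 1.366, 0.843]
force: [-1.2, -2.3, 0.7]
finger_gap: -0.0001
```

```bash
python3 -c "
from h import *
tgt(.8,114,24,82)"
```

```text
0.8 [-98.5  -7.8]
t 4.85 own [-106.6  -28.7] z 80.9 toolx [ 0.032  0.001 -0.999] yaw of tool y from own y 0.906 F own [-1.6 -2. ] 0.7 q6 -2.69
tool shift [-0.9  6.5 21.5] world [0.455 0.09  0.082]
```

Request:
servo_tool([
  [[0, 2, 10], 0.09, 0],
  [[0, 2, 10], 0.09, 0],
  [[0, 2, 10], 0.09, 0],
  [[0, 2, 10], 0.09, 0],
  [[0, 2, 10], 0.09, 0],
])

```text
t: 5.35
eef_pos: [0.4738, 0.1171, 0.0806]
eef_rot: [-0.505, 1.493, 0.489]
force: [-2.2, -3.0, 2.0]
finger_gap: -0.0001
```

```bash
python3 -c "
from h import *
tgt(.3,114,24,82)"
```

```text
0.3 [-56.6  31.8]
t 5.35 own [-74.9  15.4] z 80.6 toolx [ 0.022 -0.003 -1.   ] yaw of tool y from own y 0.438 F own [-2.8 -2.5] 2.0 q6 -2.11
tool shift [-1.1  7.1 23.5] world [0.489 0.137 0.082]
```

Request:
servo_tool([
  [[-1, 2, 10], 0.08, 0],
  [[0, 2, 10], 0.08, 0],
  [[0, 2, 10], 0.08, 0],
  [[0, 2, 9], 0.08, 0],
])

```text
t: 5.75
eef_pos: [0.5049, 0.1462, 0.0809]
eef_rot: [-0.246, 1.543, 0.23]
force: [-1.7, -2.6, 0.2]
finger_gap: -0.0
```

```bash
python3 -c "
from h import *
tgt(0,114,24,82)"
```

```text
0 [-24.  44.]
t 5.75 own [-38.7  37.8] z 80.9 toolx [ 0.016 -0.008 -1.   ] yaw of tool y from own y 0.105 F own [-2.2 -2.2] 0.2 q6 -1.72
tool shift [-1.   4.6 15.3] world [0.518 0.155 0.082]
```

Request:
servo_tool([
  [[-1, 1, 8], 0.05, 0],
  [[0, 1, 6], 0.05, 0],
  [[0, 0, 4], 0, 0],
  [[0, 0, 4], 0, 0],
])

```text
t: 6.15
eef_pos: [0.5185, 0.1547, 0.0796]
eef_rot: [-0.171, 1.583, 0.144]
force: [-19.6, -6.2, 15.1]
finger_gap: -0.0002
```

```bash
python3 -c "
from h import *
st()"
```

```text
t 6.15 own [-23.7  43.4] z 79.6 toolx [-0.016 -0.019 -1.   ] yaw of tool y from own y 0.002 F own [-20.5  -2.2] 15.1 q6 -1.6
```

The strap is on its stop: 20 N of resistance, with the finger at the predicted closed position. I'll back off sideways, lift, and look.

Request:
servo_tool([
  [[0, 0, -8], 0, 0],
  [[0, 0, -15], 0, 0],
  [[-25, 0, -10], 0, 0],
  [[-45, 0, 0], 0, 0],
  [[-45, 0, 0], 0, 0],
])

```text
t: 6.65
eef_pos: [0.4834, 0.153, 0.1893]
eef_rot: [-0.172, 1.6, 0.145]
force: [0.8, -0.3, 0.8]
finger_gap: 0.0004
```

Request:
servo_tool([
  [[-40, 0, 0], 0, 0],
  [[-20, 0, 0], 0, 0],
  [[0, -20, -5], 0, 0],
  [[0, -30, 0], 0, 0],
  [[0, -5, 0], 0, 0],
])

```text
t: 7.15
eef_pos: [0.4976, 0.1034, 0.2644]
eef_rot: [-0.173, 1.576, 0.15]
force: [0.3, 0.8, -0.1]
finger_gap: -0.0001
```

```bash
python3 - <<'E'
from h import *
shift(0,-106,250)
im=bot.get_image("side"); cv2.imwrite("pics/side4.png",cv2.resize(im[100:340,240:440,::-1],(500,600),interpolation=cv2.INTER_CUBIC))
E
```

```text
t 7.15 own [-54.3  -2.7] z 264.4 toolx [-0.01  -0.016 -1.   ] yaw of tool y from own y 0.006 F own [0.5 0.7] -0.1 q6 -1.71
tool shift [  15.1 -103.4   53.9] world [0.571 0.013 0.25 ]
```

View pics/side4.png

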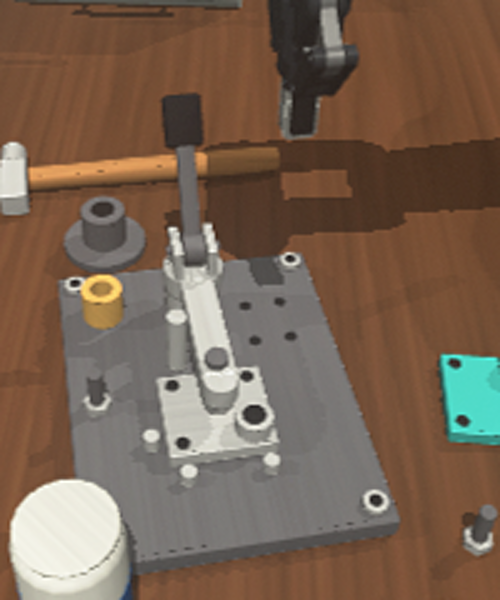

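The strap lies over the bracket against the pin (at (177,325)), and the lever is raised with its paddle at (183,95–147). I'll measure both angles.

```bash
python3 - <<'E'
from h import *
f=2.5
p=ray("side",217/f+240-.3,355/f+100-.3,.084); q=RF.T@(p[:2]-T0)*1e3-[0,-70]; print("strap",q,np.arctan2(-q[0],q[1]))
for v,u in ((95,182),(146,184)):
    # intersect ray with own x=0 plane
    a=ray("side",u/f+240-.3,v/f+100-.3,0); b=ray("side",u/f+240-.3,v/f+100-.3,.3)
    oa,ob=[np.r_[RF.T@(w[:2]-T0),w[2]]*1e3 for w in (a,b)]
    k=-oa[0]/(ob[0]-oa[0]);
    for z in (np.arange(140,215,10)):
        w=oa+(ob-oa)*z/300; print(z,w.round(1),"r",np.hypot(w[1]+70,z-93).round(1),"ang",np.arctan2(z-93,-(w[1]+70)).round(2))
E
```

```text
strap [ -0.26649965 104.68810714] 0.0025456480372691905
140 [ -11.1 -216.3  140. ] r 153.6 ang 0.31
150 [  -9. -201.  150.] r 142.8 ang 0.41
160 [  -6.9 -185.7  160. ] r 133.7 ang 0.52
170 [  -4.8 -170.4  170. ] r 126.5 ang 0.65
180 [  -2.7 -155.1  180. ] r 121.7 ang 0.8
190 [  -0.6 -139.9  190. ] r 119.5 ang 0.95
200 [   1.6 -124.6  200. ] r 120.1 ang 1.1
210 [   3.7 -109.3  210. ] r 123.4 ang 1.25
140 [  -2.2 -142.   140. ] r 86.0 ang 0.58
150 [  -0.3 -128.4  150. ] r 81.6 ang 0.77
160 [   1.7 -114.8  160. ] r 80.6 ang 0.98
170 [   3.6 -101.1  170. ] r 83.1 ang 1.19
180 [  5.5 -87.5 180. ] r 88.7 ang 1.37
190 [  7.4 -73.9 190. ] r 97.1 ang 1.53
200 [  9.3 -60.2 200. ] r 107.4 ang 1.66
210 [ 11.2 -46.6 210. ] r 119.3 ang 1.77
```

Request:
servo_tool([
  [[0, -33, 18], 0, 0],
  [[0, -33, 18], 0, 0],
  [[5, -30, 18], 0, 0],
  [[5, -8, 3], 0, 0],
])

```text
t: 7.6
eef_pos: [0.5774, 0.0161, 0.2542]
eef_rot: [-0.173, 1.574, 0.157]
force: [-0.2, 0.3, -1.0]
finger_gap: 0.0001
```

```bash
python3 -c "
from h import *
shift(0,-106,206)"
```

```text
t 7.6 own [   6.7 -104. ] z 254.2 toolx [-0.008 -0.012 -1.   ] yaw of tool y from own y 0.011 F own [-0.2  0.3] -1.0 q6 -1.87
tool shift [48.3 -1.4 -6.2] world [0.571 0.013 0.206]
```

Request:
servo_tool([
  [[20, 0, -6], 0, 0],
  [[15, 0, 0], 0, 0],
  [[10, 0, 0], 0, 0],
  [[6, -3, 0], 0, 0],
  [[6, -5, 0], 0, 0],
])

```text
t: 8.1
eef_pos: [0.5731, 0.0104, 0.1936]
eef_rot: [-0.172, 1.575, 0.161]
force: [-0.6, 1.1, 4.0]
finger_gap: -0.0002
```

```bash
python3 -c "
from h import *
shift(0,-124,194)"
```

```text
t 8.1 own [   1.4 -108.8] z 193.6 toolx [-0.01  -0.008 -1.   ] yaw of tool y from own y 0.013 F own [-0.4  1.2] 4.0 q6 -1.89
tool shift [ -0.3 -15.2  -1.6] world [ 0.575 -0.005  0.194]
```

Contact made (4 N upward). Now following the arc down.

Request:
servo_tool([
  [[6, -7, -1], 0, 0],
  [[8, -8, 0], 0, 0],
  [[8, -8, 0], 0, 0],
  [[8, -7, 0], 0, 0],
  [[9, -6, 0], 0, 0],
])

```text
t: 8.6
eef_pos: [0.5812, -0.0266, 0.1551]
eef_rot: [-0.171, 1.57, 0.164]
force: [-1.0, 3.7, 2.0]
finger_gap: 0.0002
```

```bash
python3 -c "
from h import *
shift(0,-164,116)"
```

```text
t 8.6 own [   2.  -146.7] z 155.1 toolx [-0.005 -0.005 -1.   ] yaw of tool y from own y 0.014 F own [-0.2  3.8] 2.0 q6 -1.95
tool shift [ 39.2 -17.1  -2. ] world [ 0.583 -0.044  0.116]
```

Request:
servo_tool([
  [[9, -5, 0], 0, 0],
  [[9, -5, 0], 0, 0],
  [[8, -4, -1], 0, 0],
  [[7, -3, 0], 0, 0],
  [[5, 0, 0], 0, 0],
])

```text
t: 9.1
eef_pos: [0.5845, -0.0461, 0.1172]
eef_rot: [-0.169, 1.571, 0.164]
force: [-19.2, 7.3, 42.6]
finger_gap: 0.0004
```

```bash
python3 -c "
from h import *
shift(0,-164,116)"
```

```text
t 9.1 own [   1.3 -166.4] z 117.2 toolx [-0.007 -0.004 -1.   ] yaw of tool y from own y 0.013 F own [-17.4  11. ] 42.6 q6 -1.98
tool shift [ 1.2  2.4 -1.3] world [ 0.583 -0.044  0.116]
```

Request:
servo_tool([
  [[-1, 0, 0], 0, 0],
  [[0, 0, 0], 0, 0],
  [[-10, 0, 0], 0, 0],
  [[-40, 0, 0], 0, 0],
  [[-45, 0, 0], 0, 0],
])

```text
t: 9.6
eef_pos: [0.5806, -0.0469, 0.207]
eef_rot: [-0.169, 1.588, 0.164]
force: [0.9, -0.7, 0.1]
finger_gap: -0.0002
```

Request:
servo_tool([
  [[-40, 0, 0], 0, 0],
  [[0, -20, -30], 0, 0],
  [[0, -20, -30], 0, 0],
  [[0, 0, 0], 0, 0],
])

```text
t: 10.0
eef_pos: [0.5331, -0.1012, 0.2589]
eef_rot: [-0.178, 1.575, 0.159]
force: [0.9, 0.3, 0.0]
finger_gap: 0.0
```

```bash
python3 - <<'E'
from h import *
st()
im=bot.get_image("side"); a=cv2.resize(im[140:340,240:440,::-1],(600,600),interpolation=cv2.INTER_CUBIC)
cv2.imwrite("pics/side5.png",a)
for a in (0,.1): print(a,[((proj("side",np.r_[RF@[x/1e3,(-70-120*np.cos(a))/1e3]+T0,.093+.12*np.sin(a)+.006])-[240,140])*3+1).round() for x in (-15,15)])
E
```

```text
t 10.0 own [ -59.9 -210.3] z 258.9 toolx [-0.01  -0.013 -1.   ] yaw of tool y from own y 0.015 F own [0.9 0.1] 0.0 q6 -2.1
0 [array([229.,  61.]), array([188.,  65.])]
0.1 [array([229.,  48.]), array([188.,  52.])]
```

View pics/side5.png

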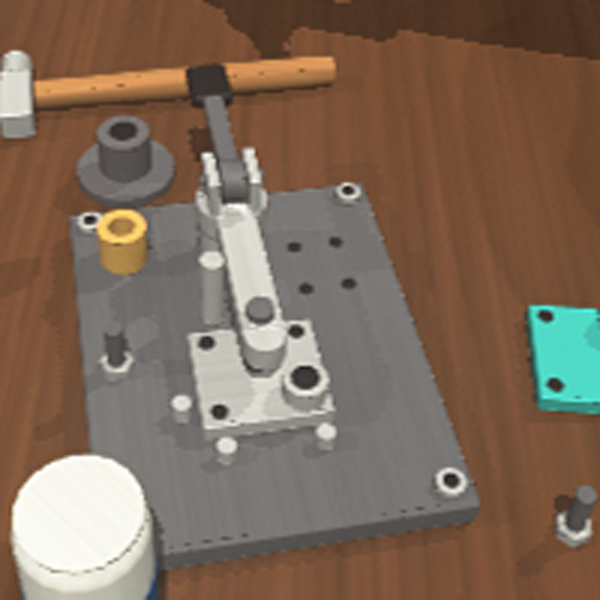

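```bash
python3 - <<'E'
from h import *
p=ray("side",260/3+240-.33,308/3+140-.33,.084); q=RF.T@(p[:2]-T0)*1e3-[0,-70]; print("strap",np.arctan2(-q[0],q[1]))
st(); print(bot.finish_job())
E
```

```text
strap -0.0025852532108281575
t 10.05 own [ -59.  -209.5] z 258.5 toolx [-0.01  -0.012 -1.   ] yaw of tool y from own y 0.016 F own [ 0.6 -1.1] -0.3 q6 -2.1
the job is handed in; nothing more can be done
None
```

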